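# Hang up the blade spanner and hold the saw guard at its balance point

## Robot

A 6-joint arm with a two-finger parallel gripper is mounted at the origin on the work surface. World frame = base frame: x ahead of the robot, y to its left, z up, the work surface at z = 0. Lengths are in m, angles in rad, forces in N, time in s.
With the tool pointing down it reaches from about 0.35 to 1 m from the base axis. Payload 7.1 kg.
Tool frame: the origin (TCP) lies midway between the tips of the shut fingers; the grasp point (between the pads) lies 19 mm behind it; x points along the fingers, y is the direction in which the jaws open and shut, and the axes are right-handed (so a half turn about x gives the same grasp; the last joint's range is limited). The gripper opens to 85 mm and grips with 20 to 120 N. Pads are 22 mm wide; open, the fingers measure 114 mm over their backs; the gripper's body (76 mm by 85 mm) begins 54 mm behind the grasp point. The pads swing forward as they close: fully open they stand 13 mm farther back than shut.
Start: joints at [1.308, 0.423, 1.63, -0, 1.089, -0.019], TCP at [0.151, 0.607, 0.231] pointing down, gripper open.
Joint ranges: [-3, 3], [-0.9, 2.11], [0.09, 2.58], [-1.31, 4.45], [0.11, 2.69], [-2.54, 2.54]. Speed limits (rad/s): [2.39, 2.39, 3.01, 3.14, 3.14, 3.14].

## Interface

Orientations are given as a unit quaternion [x, y, z, w].
In Python, from plant import * gives the robot as it stands.
- The arm moves only by the tool apply_moves, never from a script. Its argument "plan" is a list of rows, each an object with "travel": the shift along the tool's x, y, z in cm, a list of three; "twist": the turn about the tool's x in degrees; "fingers": the closure, from 0 (fully open) to 1 (shut). In form: [{"travel": [dx, dy, dz], "twist": twist, "fingers": fingers}, ...]. A call has 1 to 12 rows; each row shifts and turns the commanded pose from where the row before left it, along the tool's axes as they then stand; what a row does not reach is not made up. A row lasts 1/10 s, in which the tool goes at most 50 mm and 8.59 degrees, less where a joint would pass 70% of its speed; a pose out of reach is approached as far as the arm can. A call with a gripper value outside its range is refused whole. The fingers move at their own pace and stop on an object; the grip force is fixed at half the most. Time passes only in rows, so rows that do not move let the fingers close. It gives the time, the measured TCP pose, the force and the opening at its end, in the units of the state.
- observe(): the state, without advancing time (a new reading comes with each control period).
- read_camera(name): name is "scene" or "top" or "wrist"; returns a dict with "image" (420x560x3 uint8, blue, green, red), "mtx" (3x3 intrinsics, pixels), "R" (3x3) and "t" (3): a world point X has camera coordinates R X + t; the wrist camera has in their place "mount" (4x4, takes a point from camera to tool coordinates, whose origin is the TCP and whose axes are the tool frame's). Camera axes: x right, y down, z forward; pixel columns grow to the right and rows downward; lengths in m; the calibration is good to about 2 mm. A picture is of the moment at which its call begins: read the wrist's pose just before it. There is no depth.
- job_done(): hands the job in, once; it reports no verdict.
The state is a dict: "clock": time; "joint_positions": joint angles; "qd": joint speeds; "joint_efforts": joint torques, N m; "ee_pos": TCP position; "ee_rot": TCP orientation; "contact_force": force on the tool from outside, world axes, zero at the start; "torque": the same for the moment, N m; "finger_gap": finger opening in m.
Only numpy, scipy, OpenCV 4.12 (cv2) and the standard library are available. Lean on these libraries where they do the work, as an engineer would, in place of code of your own. Each camera call takes 0.05 s, during which the arm holds its last target.

## Task

The blade change is done: hang the spanner by its eye on the hook of the stand and let go of it so that it hangs, then take the saw's hinged guard by its bar, swing it up to its balance point where it stands straight up, and keep it gripped there so that it falls neither way, because I want to check the blade. The program finishes while still holding the guard upright; do not let it fall over backwards onto its rear stop, and leave the mitre gauge, the wood offcut and the screw jar where they are.

Things in the scene. Friction and masses are not known exactly. Their poses are not given: they have to be found in the camera images.
- spanner: Loose flat steel spanner, 8 mm thick, 161 mm long, about 120 g, lying flat on the table. Origin: middle of the shank, on the underside; x points along the shank from the eye to the open jaw, z up through the thickness. Shank 16 mm wide from x = -40 to +44 mm; round eye (42 mm outside, hole 24 mm through) centred at x = -60 mm; open jaw 36 mm wide at x = +44 to +80 mm.
- spanner_eye (a point): Centre of the hole of the spanner's eye, mid-thickness (4 mm above the underside).
- hook_stand: Fixed steel stand: round foot 100 mm in diameter and 12 mm high, upright post 14 mm thick and 210 mm high, and a J-shaped hook of 8 mm round rod at its top. The rod leaves the post top at 208 mm and slopes down along the stand's -x to a low corner 70 mm from the post axis, where it turns straight up and ends in a free rounded tip. Origin: centre of the foot's underside, on the table; z up.
- hook_seat (a point): Low corner of the hook, on top of the rod, where the eye comes to rest: 184 mm above the table, 70 mm from the post axis. An eye dropped over the tip slides down to here and the spanner swings down to hang.
- hook_tip (a point): Top end of the hook's upturned tip, 219 mm above the table, straight above hook_seat.
- saw_unit: Fixed saw guard unit: aluminium plate 250 x 190 x 5 mm with a low saw blade between two grey side cheeks (60 mm high), and the hinged guard on top. Origin: on the table right below the middle of the hinge line; y along the hinge line, z up; the shut guard lies level from the hinge along -x. Two rear stop posts 150 mm high stand at x = +70 mm. Body of the guard counts as part of this unit.
- guard_hinge (a point): Middle of the guard's hinge line, 65 mm above the table (fixed).
- guard_bar (a point): Middle of the guard's pull bar: round steel bar 12 mm thick, parallel to the hinge line, 190 mm from it, at the guard's free end; 94 mm clear length between its two end arms. Between bar and panel edge is an open gap of 49 mm, so fingers can go down on both sides of the bar when the guard is shut (the bar then lies 65 mm above the table) as well as when it is upright (255 mm). The bar can turn within a grip. The point moves with the guard.
- guard (a joint): Guard angle about the hinge, rad: 0 shut and level, growing as the bar swings up and over towards the unit's +x; 1.571 straight up = the balance point (the panel, 120 mm wide, 8 mm thick, about 0.4 kg, and its bar are symmetric about the plane through the hinge); 2.2 leaning back on the rear stop. The hinge turns freely with almost no friction and no spring: let go, the guard falls shut or back.
- mitre_gauge: Bystander: mitre gauge, a 220 mm steel bar along x with a round aluminium head, a 130 mm wide fence and a black handle up to 87 mm high. Origin: middle of the bar, underside.
- offcut: Bystander: wood block 140 x 50 x 38 mm (x, y, z). Origin: centre of underside.
- screw_jar: Bystander: glass jar 70 mm in diameter, 85 mm high. Origin: centre of underside.

How it is judged:
By the outcome, as a careful person would: the job done as asked, in the order asked, and still so for the second after the job is handed in, while the arm keeps its last pose, push and grip.
It also fails if it takes over 61 s, if anything falls off the work surface, if the arm or the gripper's body presses on something with over 40 N, if the wrist force passes 120 N, or if a joint passes its speed limit or range.

## Working session

There is one attempt and no reset: what is moved stays moved. The work goes in short steps, Python scripts to look and compute and a tool call to move; the robot and the scene stay as the last step left them, time stands still between calls to the robot, and variables do not carry over. Pictures are saved under pics/ and viewed, and the job is handed in when it is done.

Besides the shell and the picture viewer there is one more tool, called by a JSON object that holds its "api" and its "payload", one argument or row to a line. apply_moves: Moves the arm, as the interface text tells. Its arguments: {"type":"object","properties":{"plan":{"type":"array","items":{"type":"object","properties":{"travel":{"type":"array","items":{"type":"number"}},"twist":{"type":"number"},"fingers":{"type":"number"}}}}},"required":["plan"]}

```bash
ls; mkdir -p pics
python3 - <<'E'
from plant import *
import cv2, numpy as np
s=observe(); print(s)
for n in ("scene","top","wrist"):
    c=read_camera(n); cv2.imwrite(f"pics/a_{n}.png",c["image"])
    print(n,{k:np.round(v,4).tolist() for k,v in c.items() if k!="image"})
    np.savez(f"a_{n}.npz",**c)
E
```

```text
pics
{'clock': 0.0, 'joint_positions': array([ 1.30796733e+00,  4.23840508e-01,  1.63069724e+00, -5.73824767e-06,
        1.08857927e+00, -1.89786867e-02]), 'qd': array([ 3.07782672e-04, -2.89379223e-05,  2.74981091e-04, -4.61356201e-04,
       -2.90342161e-03,  5.19644128e-05]), 'joint_efforts': array([-6.18396025e-04, -5.57364929e+01, -2.81751627e+01, -3.17959223e-05,
        7.13258443e-03, -3.02348440e-05]), 'ee_pos': array([0.15072264, 0.60599299, 0.23054304]), 'ee_rot': array([ 0.08546584,  0.70193127, -0.08653355,  0.70178346]), 'contact_force': array([-0.17589189, -0.73922962, -0.20727056]), 'torque': array([ 0.0109289 ,  0.03581858, -0.01500705]), 'finger_gap': 0.08513212094434228}
scene {'mtx': [[509.3133, 0.0, 285.6314], [0.0, 509.3133, 212.0363], [0.0, 0.0, 1.0]], 'R': [[-0.8126, 0.5827, -0.0116], [0.4851, 0.6652, -0.5675], [-0.323, -0.4668, -0.8233]], 't': [0.493, -0.2121, 1.8058]}
top {'mtx': [[545.7172, 0.0, 285.8087], [0.0, 545.7172, 212.8704], [0.0, 0.0, 1.0]], 'R': [[0.0108, -0.9999, -0.0011], [-0.9914, -0.0106, -0.1302], [0.1302, 0.0025, -0.9915]], 't': [0.0086, 0.6293, 1.7382]}
wrist {'mtx': [[311.6956, 0.0, 283.711], [0.0, 311.6956, 211.7285], [0.0, 0.0, 1.0]], 'mount': [[0.0023, -0.3022, 0.9533, -0.1423], [1.0, 0.0004, -0.0023, 0.0004], [0.0003, 0.9533, 0.3022, -0.0774], [0.0, 0.0, 0.0, 1.0]]}
```

View pics/a_scene.png

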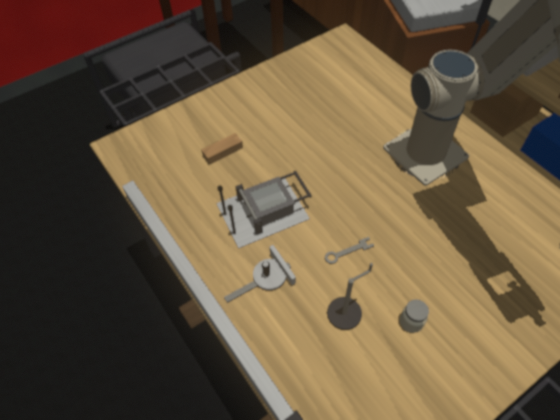

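View pics/a_top.png

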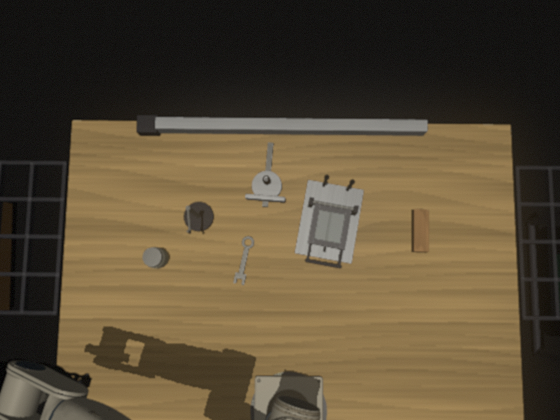

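View pics/a_wrist.png

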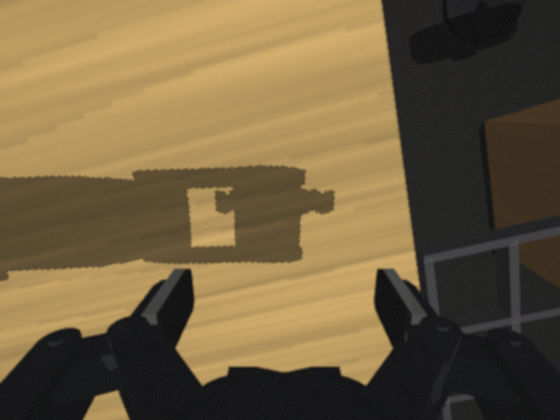

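```bash
cat > h.py <<'E'
import numpy as np, cv2
def load(n): return dict(np.load(n))
def ray(c,u,v,pose=None):
    p=cv2.undistortPoints(np.array([[[u,v]]],float),c["mtx"],None)[0,0]
    d=np.array([p[0],p[1],1.])
    if "mount" in c:
        M=c["mount"]; R,t=pose
        return R@(M[:3,3])+t, R@(M[:3,:3]@d)
    return -c["R"].T@c["t"], c["R"].T@d
def onplane(c,u,v,z,pose=None):
    o,d=ray(c,u,v,pose); return o+d*(z-o[2])/d[2]
def two(r1,r2):
    (o1,d1),(o2,d2)=r1,r2
    s=np.linalg.lstsq(np.c_[d1,-d2],o2-o1,rcond=None)[0]
    a,b=o1+d1*s[0],o2+d2*s[1]; return (a+b)/2,np.linalg.norm(a-b)
def proj(c,X):
    p=c["R"]@np.asarray(X,float)+c["t"]; q=c["mtx"]@p; return q[:2]/q[2]
def crop(c,x,y,w,h,s,f):
    cv2.imwrite(f,cv2.resize(cv2.convertScaleAbs(c["image"][y:y+h,x:x+w],alpha=1.6),None,fx=s,fy=s,interpolation=cv2.INTER_CUBIC))
E
python3 - <<'E'
from h import *
t=load("a_top.npz"); s=load("a_scene.npz")
crop(t,140,160,240,140,3.33,"pics/b_top.png")
crop(s,210,160,240,180,3.33,"pics/b_scene.png")
E
```

```text
(no output)
```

View pics/b_top.png

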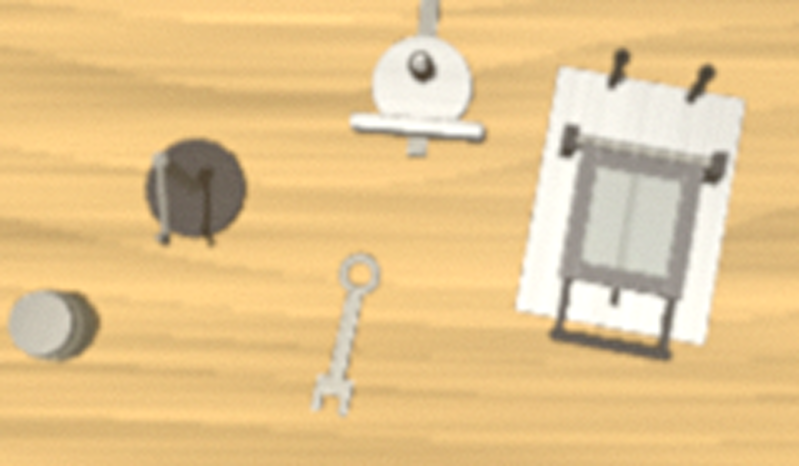

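View pics/b_scene.png

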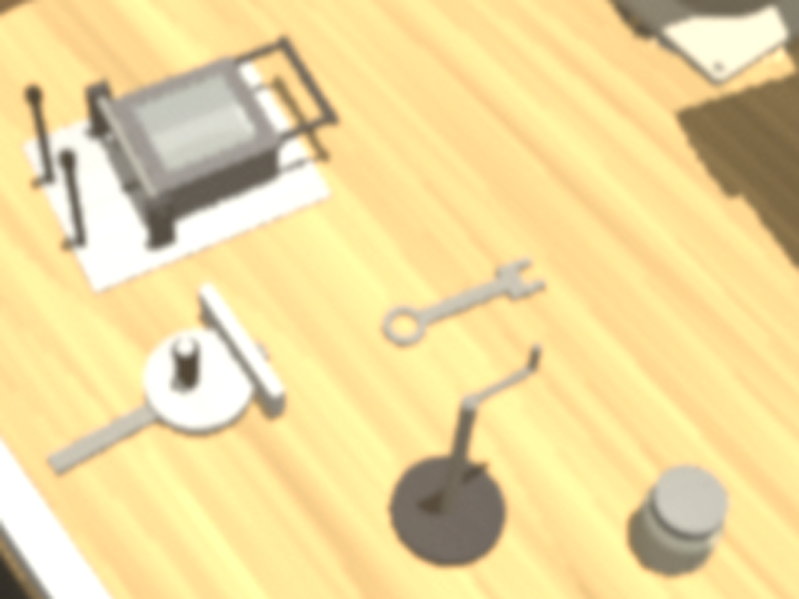

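Run:
```python
from h import *
np.set_printoptions(precision=4,suppress=True)
t=load("a_top.npz"); s=load("a_scene.npz"); k=3.33
T=lambda x,y:(140+x/k,160+y/k); S=lambda x,y:(210+x/k,160+y/k)
P={"tip":((163,238),(537,349)),"posttop":((160,158),(468,404)),"foot":((196,188),(448,510)),"eye":((359,272),(404,325)),"jaw":((332,393),(521,279)),
"barL":((553,335),(333,119)),"barR":((668,355),(285,42)),"bar":((611,345),(309,80))}
for n,(a,b) in P.items():
    X,e=two(ray(t,*T(*a)),ray(s,*S(*b))); print(n,X,e)
print("eye plane",onplane(t,*T(359,272),.008),onplane(s,*S(404,325),.008))
print("jaw plane",onplane(t,*T(332,393),.008),onplane(s,*S(521,279),.008))
print("foot plane",onplane(t,*T(196,188),.012),onplane(s,*S(448,510),.012))
print("tip plane",onplane(t,*T(163,238),.217),onplane(s,*S(537,349),.217))
print("posttop plane",onplane(t,*T(160,158),.21),onplane(s,*S(468,404),.21))
for q,r in (((553,335),(333,119)),((668,355),(285,42))): print("bar",onplane(t,*T(*q),.069),onplane(s,*S(*r),.069))
# hsv mask spanner in the top/scene
for n,c,(x,y,w,h) in(("top",t,(230,230,30,58)),("scene",s,(322,236,54,32))):
    im=c["image"][y:y+h,x:x+w]; hsv=cv2.cvtColor(im,cv2.COLOR_BGR2HSV)
    m=(hsv[...,1]<70).astype(np.uint8); print(n,m.sum())
    ys,xs=np.nonzero(m); pts=np.array([onplane(c,a+x,b+y,.008)[:2] for a,b in zip(xs,ys)])
    mu=pts.mean(0); w_,v=np.linalg.eigh(np.cov((pts-mu).T)); ax=v[:,1]; pr=(pts-mu)@ax; print(mu,ax,pr.min(),pr.max())
```

```text
tip [0.5482 0.3004 0.2067] 0.0029478729268514734
posttop [0.6205 0.3053 0.2043] 0.0012730562139742503
foot [0.6187 0.3055 0.002 ] 0.001558770231861407
eye [0.5361 0.1408 0.0032] 0.0018649147909698812
jaw [0.4161 0.1656 0.0014] 0.002912008270239783
barL [ 0.4738 -0.0508  0.0633] 4.210377495501563e-05
barR [ 0.4542 -0.1593  0.0583] 0.005187284762934111
bar [ 0.4637 -0.1053  0.0601] 0.0033842048036646574
eye plane [0.5364 0.1398 0.008 ] [0.5374 0.1435 0.008 ]
jaw plane [0.417 0.164 0.008] [0.4183 0.1692 0.008 ]
foot plane [0.618  0.3033 0.012 ] [0.6215 0.3089 0.012 ]
tip plane [0.5483 0.2975 0.217 ] [0.552 0.305 0.217]
posttop plane [0.6201 0.3038 0.21  ] [0.6223 0.3077 0.21  ]
bar [ 0.4735 -0.0506  0.069 ] [ 0.4764 -0.0475  0.069 ]
bar [ 0.4557 -0.1601  0.069 ] [ 0.4576 -0.1504  0.069 ]
top 301
[0.4735 0.1535] [-0.9798  0.1998] -0.08350250349712875 0.0747406524646407
scene 287
[0.4761 0.1547] [-0.9768  0.2141] -0.08209442750171471 0.0749133923447552
```

```bash
cat >> h.py <<'E'
from scipy.spatial.transform import Rotation as Ro
def pose(s): return Ro.from_quat(s["ee_rot"]).as_matrix(), np.asarray(s["ee_pos"])
def go(s,target,ydir=None):
    R,p=pose(s); print("pos",np.round(p,4),"gap",round(float(s["finger_gap"]),4),"F",np.round(s["contact_force"],1),"t",s["clock"])
    print(" travel cm",np.round(R.T@(np.asarray(target)-p)*100,2))
    if ydir is not None:
        y=np.array([ydir[0],ydir[1],0]); y/=np.linalg.norm(y)
        if y@R[:,1]<0: y=-y
        l=R.T@y; print(" twist deg",np.degrees(np.arctan2(l[2],l[1])))
E
python3 - <<'E'
from plant import *
from h import *
np.set_printoptions(precision=4,suppress=True)
s=observe(); print(pose(s)[0])
go(s,[.475,.154,.13],(.207,.978))
E
```

```text
[[-0.0003  0.2414  0.9704]
 [-0.0012  0.9704 -0.2414]
 [-1.     -0.0013 -0.    ]]
pos [0.1507 0.6061 0.2307] gap 0.0855 F [ 0.6 -0.   0.1] t 0.15
 travel cm [ 10.12 -36.03  42.38]
 twist deg -2.0190625280800925
```

{"api": "apply_moves", "payload": {
  "plan": [
    {"travel": [0, -2, 2.3], "twist": -1, "fingers": 0},
    {"travel": [0, -3, 3.5], "twist": -1, "fingers": 0},
    {"travel": [0, -3, 3.5], "twist": 0, "fingers": 0},
    {"travel": [0, -3, 3.5], "twist": 0, "fingers": 0},
    {"travel": [0, -3, 3.5], "twist": 0, "fingers": 0},
    {"travel": [0, -3, 3.5], "twist": 0, "fingers": 0},
    {"travel": [0, -3, 3.5], "twist": 0, "fingers": 0},
    {"travel": [1, -3, 3.5], "twist": 0, "fingers": 0},
    {"travel": [2, -3, 3.5], "twist": 0, "fingers": 0},
    {"travel": [2, -3, 3.5], "twist": 0, "fingers": 0},
    {"travel": [2, -3, 3.5], "twist": 0, "fingers": 0},
    {"travel": [2, -2, 2.5], "twist": 0, "fingers": 0}
  ]
}}

```text
clock: 1.35
ee_pos: [0.4691, 0.1885, 0.1409]
ee_rot: [0.074, 0.703, -0.074, 0.703]
contact_force: [-0.1, 1.0, 0.5]
finger_gap: 0.0855
```

Run:
```python
from plant import *
from h import *
s=observe(); go(s,[.475,.154,.13],(.207,.978))
R,p=pose(s); c=read_camera("wrist"); np.savez("c_wrist.npz",**c,Rt=R,pt=p); cv2.imwrite("pics/c_wrist.png",c["image"])
```

```text
pos [0.4691 0.1885 0.1409] gap 0.0855 F [-0.1  1.   0.5] t 1.35
 travel cm [ 1.09 -3.25  1.3 ]
 twist deg -0.0960207804665275
```

View pics/c_wrist.png

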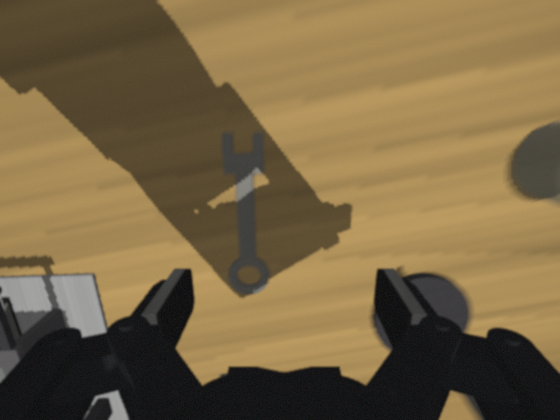

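Run:
```python
from plant import *
from h import *
np.set_printoptions(precision=4,suppress=True)
c=load("c_wrist.npz"); P=(c["Rt"],c["pt"])
a=onplane(c,249,274,.008,P); b=onplane(c,243,150,.008,P);print("eye",a,"jawmid",b, np.linalg.norm(a-b))
u=(b-a)/np.linalg.norm(b-a); print(u, "origin",a+u*.06)
go(observe(),list((a+u*.06)[:2])+[.003],(-u[1],u[0]))
```

```text
eye [0.5348 0.1392 0.008 ] jawmid [0.4161 0.1633 0.008 ] 0.121090179490541
[-0.9799  0.1997  0.    ] origin [0.476  0.1511 0.008 ]
pos [0.4699 0.186  0.1383] gap 0.0854 F [ 1.2 -3.1 -2.3] t 1.4
 travel cm [13.53 -3.25  1.34]
 twist deg -0.5791887986756092
```

{"api": "apply_moves", "payload": {
  "plan": [
    {"travel": [2, -1, 0.4], "twist": 0, "fingers": 0},
    {"travel": [2, -1, 0.4], "twist": 0, "fingers": 0},
    {"travel": [2, -0.9, 0.4], "twist": 0, "fingers": 0},
    {"travel": [2, 0, 0], "twist": 0, "fingers": 0},
    {"travel": [1, 0, 0], "twist": 0, "fingers": 0},
    {"travel": [0, 0, 0], "twist": 0, "fingers": 0},
    {"travel": [0, 0, 0], "twist": 0, "fingers": 0}
  ]
}}

```text
clock: 2.1
ee_pos: [0.4737, 0.1602, 0.0519]
ee_rot: [0.074, 0.703, -0.074, 0.703]
contact_force: [-0.3, -0.0, 0.8]
finger_gap: 0.0856
```

Run:
```python
from plant import *
from h import *
s=observe(); go(s,[.476,.152,.003],(.2,.98))
R,p=pose(s); c=read_camera("wrist"); np.savez("d_wrist.npz",**c,Rt=R,pt=p); cv2.imwrite("pics/d_wrist.png",c["image"])
```

```text
pos [0.4737 0.1602 0.0519] gap 0.0856 F [-0.3 -0.   0.8] t 2.1
 travel cm [ 4.89 -0.76  0.4 ]
 twist deg -0.4168779755020901
```

View pics/d_wrist.png

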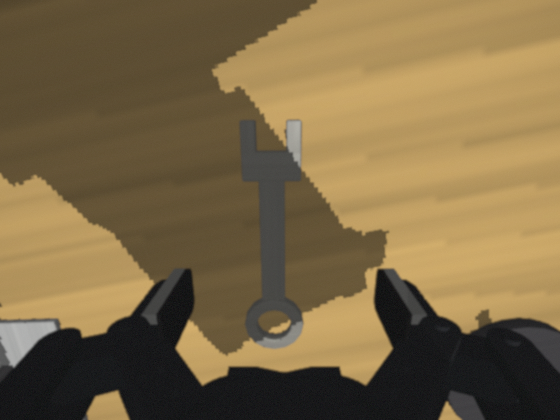

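Run:
```python
from plant import *
from h import *
np.set_printoptions(precision=4,suppress=True)
c=load("d_wrist.npz"); P=(c["Rt"],c["pt"])
a=onplane(c,274.5,322,.008,P); b=onplane(c,271,181,.008,P);t=onplane(c,271,120.5,.008,P);print("eye",a,"shank end",b, np.linalg.norm(a-b),np.linalg.norm(a-t))
u=(b-a)/np.linalg.norm(b-a); print(u, "origin",a+u*.06)
go(observe(),list((a+u*.06)[:2])+[.003],(-u[1],u[0]))
```

```text
eye [0.5342 0.1407 0.008 ] shank end [0.4349 0.1605 0.008 ] 0.1012450455903576 0.13653337317568598
[-0.9807  0.1956  0.    ] origin [0.4754 0.1524 0.008 ]
pos [0.4739 0.1603 0.0523] gap 0.0858 F [ 0.8  0.3 -0.7] t 2.15
 travel cm [ 4.93 -0.74  0.3 ]
 twist deg -0.6678096669054827
```

{"api": "apply_moves", "payload": {
  "plan": [
    {"travel": [2, -0.4, 0.2], "twist": -0.6, "fingers": 0},
    {"travel": [1.5, -0.35, 0.1], "twist": 0, "fingers": 0},
    {"travel": [0.9, 0, 0], "twist": 0, "fingers": 0},
    {"travel": [0.5, 0, 0], "twist": 0, "fingers": 0},
    {"travel": [0, 0, 0], "twist": 0, "fingers": 0.3},
    {"travel": [0, 0, 0], "twist": 0, "fingers": 1},
    {"travel": [0, 0, 0], "twist": 0, "fingers": 1},
    {"travel": [0, 0, 0], "twist": 0, "fingers": 1},
    {"travel": [0, 0, 0], "twist": 0, "fingers": 1},
    {"travel": [0, 0, 0], "twist": 0, "fingers": 1},
    {"travel": [0, 0, 0], "twist": 0, "fingers": 1}
  ]
}}

```text
clock: 3.25
ee_pos: [0.4751, 0.1521, 0.0032]
ee_rot: [0.07, 0.703, -0.07, 0.704]
contact_force: [-1.1, 1.1, 6.2]
finger_gap: 0.0135
```

{"api": "apply_moves", "payload": {
  "plan": [
    {"travel": [0, 0, 0], "twist": 0, "fingers": 1},
    {"travel": [0, 0, 0], "twist": 0, "fingers": 1}
  ]
}}

```text
clock: 3.45
ee_pos: [0.4752, 0.1522, 0.0032]
ee_rot: [0.07, 0.703, -0.07, 0.704]
contact_force: [-1.1, -0.1, 6.3]
finger_gap: 0.0136
```

Run:
```python
from plant import *
from h import *
s=observe(); go(s,[.476,.152,.003],(.2,.98))
R,p=pose(s); c=read_camera("wrist"); np.savez("e_wrist.npz",**c,Rt=R,pt=p); cv2.imwrite("pics/e_wrist.png",c["image"])
```

```text
pos [0.4752 0.1522 0.0032] gap 0.0136 F [-1.1 -0.1  6.3] t 3.45
 travel cm [0.02 0.   0.08]
 twist deg 0.15739624629931664
```

View pics/e_wrist.png

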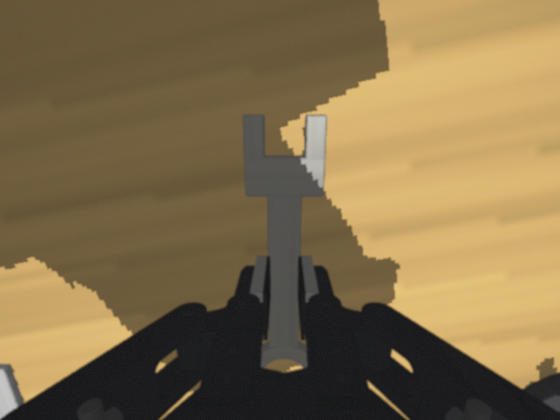

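{"api": "apply_moves", "payload": {
  "plan": [
    {"travel": [-1, 0, 0], "twist": 0, "fingers": 1},
    {"travel": [-2, 0, 0], "twist": 0, "fingers": 1},
    {"travel": [-3, 0, 0], "twist": 0, "fingers": 1},
    {"travel": [-3, 0, 0], "twist": 0, "fingers": 1},
    {"travel": [-3, 0, 0], "twist": -2.5, "fingers": 1},
    {"travel": [-3, 0, 0], "twist": -2.5, "fingers": 1},
    {"travel": [-3, 0, 0], "twist": -2.5, "fingers": 1},
    {"travel": [-3, 0, 0], "twist": -2.5, "fingers": 1},
    {"travel": [-3, 0, 0], "twist": -2.5, "fingers": 1},
    {"travel": [-3, 1, 1], "twist": -2, "fingers": 1},
    {"travel": [-2, 1.5, 1.5], "twist": 0, "fingers": 1},
    {"travel": [-1, 1.5, 1.5], "twist": 0, "fingers": 1}
  ]
}}

```text
clock: 4.7
ee_pos: [0.5137, 0.1942, 0.3057]
ee_rot: [-0.019, 0.706, 0.02, 0.708]
contact_force: [-0.5, -0.0, -2.2]
finger_gap: 0.0135
```

{"api": "apply_moves", "payload": {
  "plan": [
    {"travel": [0, 0, 0], "twist": 0, "fingers": 1},
    {"travel": [0, 0, 0], "twist": 0, "fingers": 1}
  ]
}}

```text
clock: 4.9
ee_pos: [0.5123, 0.1936, 0.3025]
ee_rot: [-0.02, 0.707, 0.019, 0.707]
contact_force: [0.4, -1.2, -1.2]
finger_gap: 0.0132
```

Run:
```python
from plant import *
from h import *
s=observe(); go(s,[.53,.20,.30],(-.055,.998))
R,p=pose(s); c=read_camera("wrist"); np.savez("f_wrist.npz",**c,Rt=R,pt=p); cv2.imwrite("pics/f_wrist.png",c["image"])
```

```text
pos [0.5123 0.1936 0.3025] gap 0.0132 F [ 0.4 -1.2 -1.2] t 4.9
 travel cm [0.25 0.54 1.81]
 twist deg 0.00724522803463596
```

View pics/f_wrist.png

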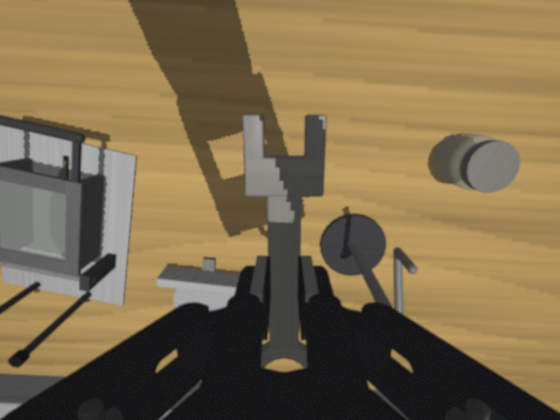

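Run:
```python
from h import *
c=load("f_wrist.npz"); crop(c,310,200,140,120,5.5,"pics/f_crop.png")
```

```text
(no output)
```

View pics/f_crop.png

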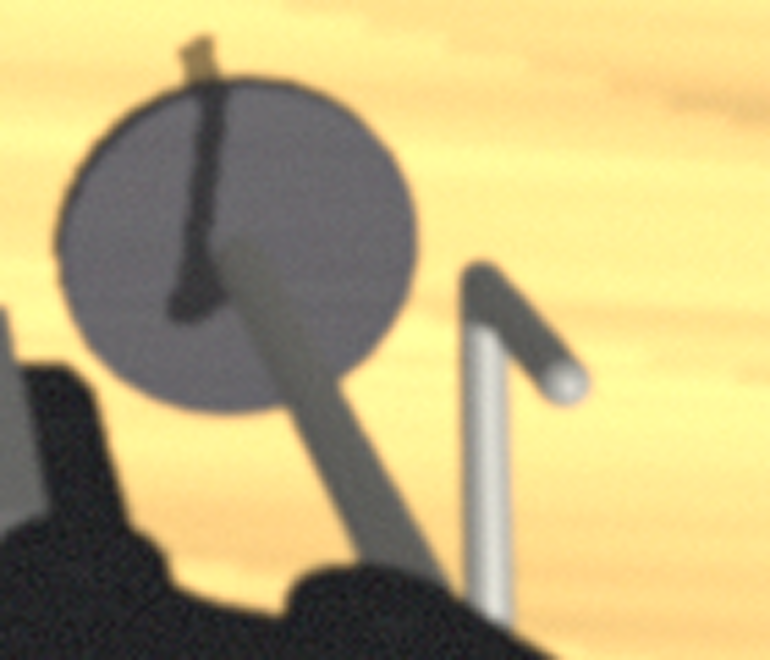

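Run:
```python
from h import *
np.set_printoptions(precision=4,suppress=True)
c=load("f_wrist.npz"); P=(c["Rt"],c["pt"])
tip=onplane(c,412.7,269.1,.216,P);print("tip",tip,"corner",onplane(c,397.8,251.8,.180,P),"foot",onplane(c,353.1,244.5,.012,P))
t=load("a_top.npz"); s=load("a_scene.npz")
R=ray(c,412.7,269.1,P)
print(two(R,ray(t,188.9,231.5)),two(R,ray(s,371.2,264.8)))
from plant import observe
R,p=P; e=p+R[:,2]*.06; print("eye",e, "tool z",R[:,2])
# where is the eye in the wrist img: end of shank/eye far edge
a=onplane(c,284,360,p[2]+.006,P); print(a)
```

```text
tip [0.5505 0.301  0.216 ] corner [0.5517 0.3015 0.18  ] foot [0.6174 0.3032 0.012 ]
(array([0.5472, 0.297 , 0.2231]), np.float64(0.0012037973653128303)) (array([0.5511, 0.303 , 0.2135]), np.float64(0.0019710508681170425))
eye [0.5722 0.1969 0.3025] tool z [ 0.9985  0.0552 -0.0008]
[0.5619 0.1966 0.3085]
```

{"api": "apply_moves", "payload": {
  "plan": [
    {"travel": [0, 1, -0.5], "twist": 0, "fingers": 1},
    {"travel": [0, 2, -0.5], "twist": 0, "fingers": 1},
    {"travel": [0, 2, -0.5], "twist": 0, "fingers": 1},
    {"travel": [0, 2, -0.2], "twist": 0, "fingers": 1},
    {"travel": [0, 2, 0], "twist": 0, "fingers": 1},
    {"travel": [1, 1, 0], "twist": 0, "fingers": 1},
    {"travel": [2, 0.5, 0], "twist": 0, "fingers": 1},
    {"travel": [1.5, 0, 0], "twist": 0, "fingers": 1},
    {"travel": [0.6, 0, 0], "twist": 0, "fingers": 1},
    {"travel": [0, 0, 0], "twist": 0, "fingers": 1},
    {"travel": [0, 0, 0], "twist": 0, "fingers": 1}
  ]
}}

```text
clock: 6.05
ee_pos: [0.4904, 0.2975, 0.2518]
ee_rot: [-0.019, 0.707, 0.019, 0.707]
contact_force: [-0.0, -0.0, -1.3]
finger_gap: 0.0134
```

Run:
```python
from plant import *
from h import *
s=observe(); go(s,[.4896,.2977,.20],(-.055,.998))
R,p=pose(s)
for n in("wrist","top","scene"):
    c=read_camera(n); np.savez(f"g_{n}.npz",**c,Rt=R,pt=p); cv2.imwrite(f"pics/g_{n}.png",c["image"])
    if n=="top": crop(c,150,170,120,90,6.6,"pics/g_topc.png")
    if n=="scene": crop(c,310,220,120,90,6.6,"pics/g_scenec.png")
    if n=="wrist": crop(c,200,220,160,120,5,"pics/g_wristc.png")
```

```text
pos [0.4904 0.2975 0.2518] gap 0.0134 F [-0.  -0.  -1.3] t 6.05
 travel cm [ 5.18  0.02 -0.08]
 twist deg -0.04210942522645993
```

View pics/g_topc.png

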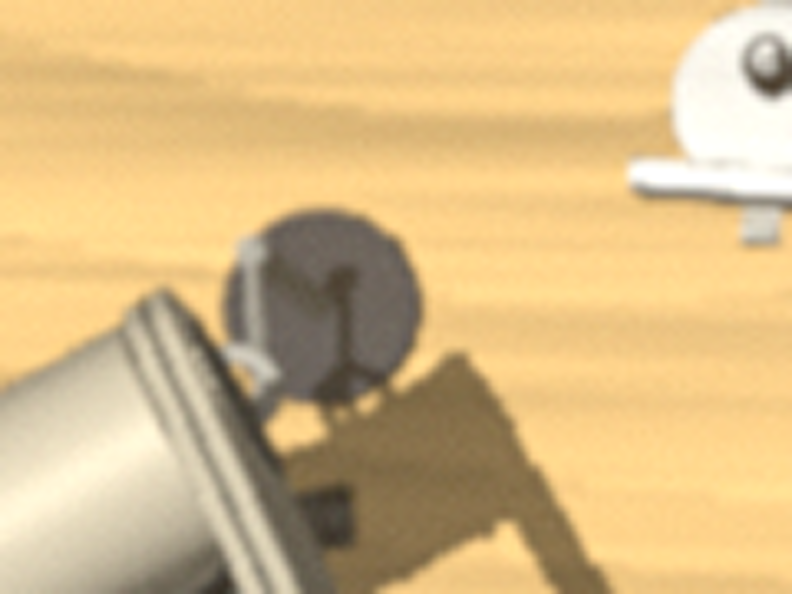

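View pics/g_scenec.png

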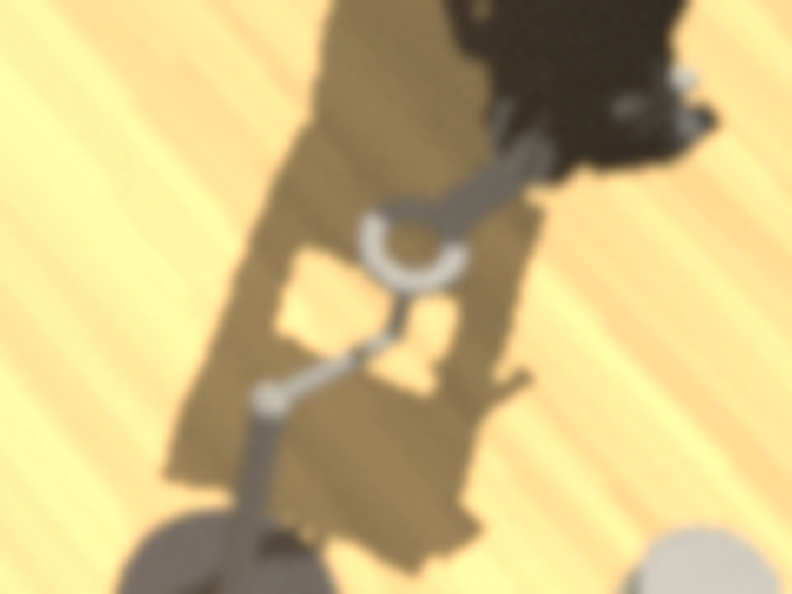

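View pics/g_wrist.png

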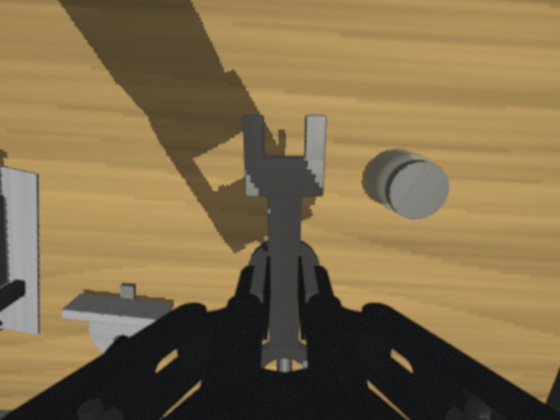

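Run:
```python
from h import *
np.set_printoptions(precision=4,suppress=True)
s=load("a_scene.npz"); g=load("g_scene.npz")
e=onplane(g,310+414/6.6,220+237/6.6,.256); t=onplane(s,371.2,264.8,.2165); print(e,t,e-t)
# corner of hook in g scene
k=onplane(g,310+392/6.6,220+342/6.6,.182); print(k,e-k)
```

```text
[0.5504 0.3012 0.256 ] [0.5518 0.3047 0.2165] [-0.0015 -0.0035  0.0395]
[0.5534 0.306  0.182 ] [-0.0031 -0.0048  0.074 ]
```

{"api": "apply_moves", "payload": {
  "plan": [
    {"travel": [1, 0.1, 0.1], "twist": 0, "fingers": 1},
    {"travel": [1, 0, 0], "twist": 0, "fingers": 1},
    {"travel": [1, 0, 0], "twist": 0, "fingers": 1},
    {"travel": [1, 0, 0], "twist": 0, "fingers": 1},
    {"travel": [0.7, 0, 0], "twist": 0, "fingers": 1},
    {"travel": [0, 0, 0], "twist": 0, "fingers": 1},
    {"travel": [0, 0, 0], "twist": 0, "fingers": 1}
  ]
}}

```text
clock: 6.9
ee_pos: [0.4913, 0.2988, 0.2044]
ee_rot: [-0.019, 0.707, 0.019, 0.707]
contact_force: [0.2, -1.4, -0.9]
finger_gap: 0.0132
```

Run:
```python
from plant import *
from h import *
s=observe(); go(s,[.4896,.2977,.20],(-.055,.998))
R,p=pose(s)
c=read_camera("scene"); crop(c,310,220,120,90,6.6,"pics/h_scenec.png")
c=read_camera("wrist"); cv2.imwrite("pics/h_wrist.png",c["image"])
```

```text
pos [0.4913 0.2988 0.2044] gap 0.0132 F [ 0.2 -1.4 -0.9] t 6.9
 travel cm [ 0.44 -0.1  -0.17]
 twist deg -0.021082814339717152
```

View pics/h_scenec.png

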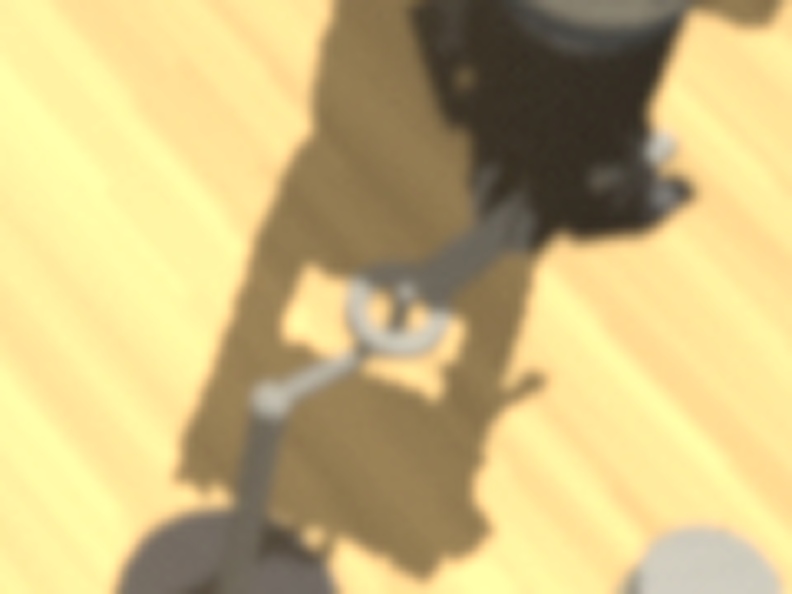

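View pics/h_wrist.png

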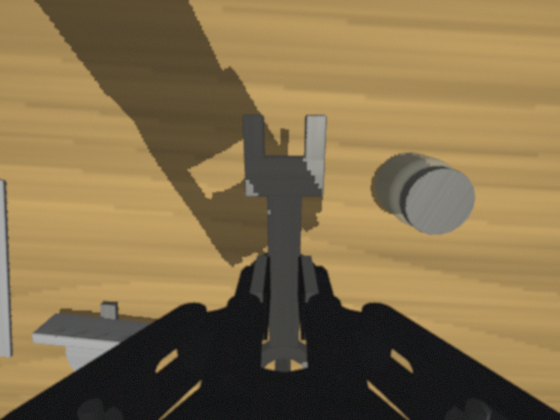

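{"api": "apply_moves", "payload": {
  "plan": [
    {"travel": [0.5, 0, 0], "twist": 0, "fingers": 1},
    {"travel": [0.4, 0, 0], "twist": 0, "fingers": 1},
    {"travel": [0, 0, 0], "twist": 0, "fingers": 1},
    {"travel": [0, 0, 0], "twist": 0, "fingers": 1}
  ]
}}

```text
clock: 7.4
ee_pos: [0.4912, 0.2987, 0.1956]
ee_rot: [-0.019, 0.707, 0.019, 0.707]
contact_force: [0.7, -0.2, -0.1]
finger_gap: 0.0137
```

{"api": "apply_moves", "payload": {
  "plan": [
    {"travel": [0, 0, 0], "twist": 0, "fingers": 0.6},
    {"travel": [0, 0, 0], "twist": 0, "fingers": 0.4},
    {"travel": [0, 0, 0], "twist": 0, "fingers": 0.4},
    {"travel": [0, 0, 0], "twist": 0, "fingers": 0.4},
    {"travel": [0, 0, 0], "twist": 0, "fingers": 0.4},
    {"travel": [0, 0, 0], "twist": 0, "fingers": 0.4},
    {"travel": [0, 0, 0], "twist": 0, "fingers": 0.4}
  ]
}}

```text
clock: 8.1
ee_pos: [0.4913, 0.2987, 0.1956]
ee_rot: [-0.019, 0.707, 0.019, 0.707]
contact_force: [1.0, 0.3, -0.4]
finger_gap: 0.051
```

Run:
```python
from plant import *
from h import *
c=read_camera("scene"); crop(c,310,220,120,90,6.6,"pics/i_scenec.png")
c=read_camera("wrist"); cv2.imwrite("pics/i_wrist.png",c["image"])
```

```text
(no output)
```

View pics/i_scenec.png

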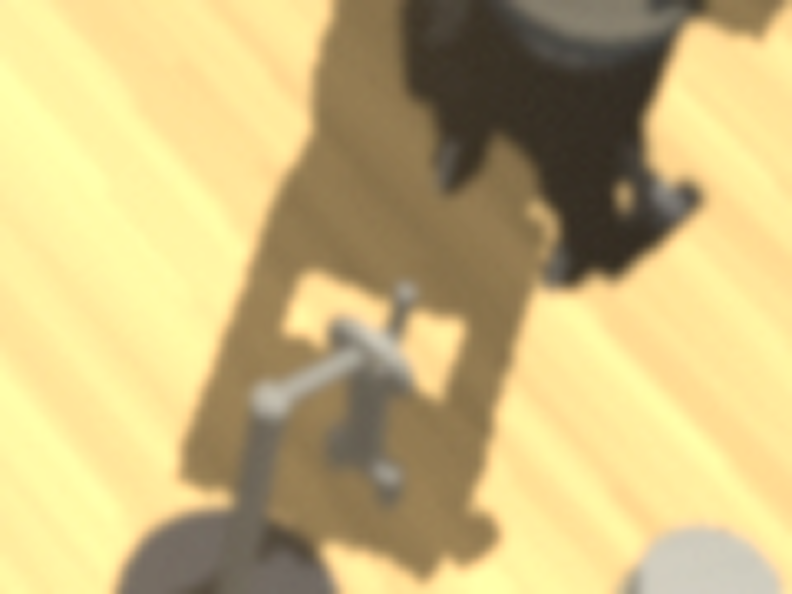

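View pics/i_wrist.png

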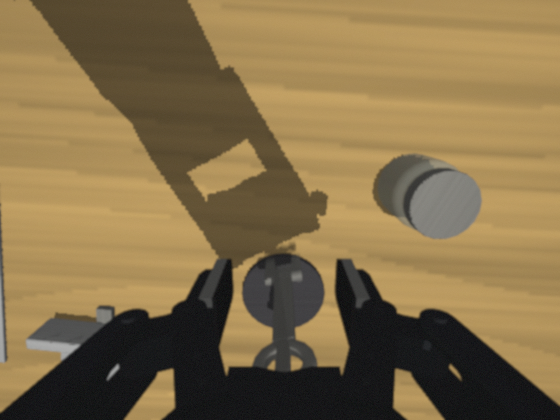

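{"api": "apply_moves", "payload": {
  "plan": [
    {"travel": [-1, 0, -1], "twist": 0, "fingers": 0.4},
    {"travel": [-2, 0, -2], "twist": 0, "fingers": 0.4},
    {"travel": [-2, 0, -2], "twist": 0, "fingers": 0.2},
    {"travel": [0, -3, -1], "twist": 0, "fingers": 0},
    {"travel": [0, -3, 0], "twist": 0, "fingers": 0},
    {"travel": [0, -3, 0], "twist": 0, "fingers": 0},
    {"travel": [0, -3, 0], "twist": 0, "fingers": 0},
    {"travel": [0, -3, 0], "twist": 0, "fingers": 0},
    {"travel": [0, -3, 0], "twist": 0, "fingers": 0}
  ]
}}

```text
clock: 9.1
ee_pos: [0.4405, 0.1148, 0.2463]
ee_rot: [-0.019, 0.707, 0.02, 0.707]
contact_force: [0.6, -0.8, 0.0]
finger_gap: 0.0854
```

Run:
```python
from plant import *
from h import *
np.set_printoptions(precision=3,suppress=True)
s=observe(); print(s["joint_positions"]); go(s,[.464,-.105,.2],(.986,-.166)); print(pose(s)[0])
```

```text
[ 0.229  0.15   1.977  0.     1.014 -1.397]
pos [0.441 0.115 0.246] gap 0.0854 F [ 0.6 -0.8  0. ] t 9.1
 travel cm [  4.63 -22.07   1.13]
 twist deg -77.29111748847181
[[ 0.001 -0.055  0.998]
 [ 0.     0.998  0.055]
 [-1.     0.     0.001]]
```

{"api": "apply_moves", "payload": {
  "plan": [
    {"travel": [0, -3, 0.4], "twist": 0, "fingers": 0},
    {"travel": [0, -3, 0.4], "twist": 0, "fingers": 0},
    {"travel": [0, -3, 0.4], "twist": 0, "fingers": 0},
    {"travel": [0, -3, 0], "twist": 0, "fingers": 0},
    {"travel": [0, -3, 0], "twist": 0, "fingers": 0},
    {"travel": [0, -3, 0], "twist": 0, "fingers": 0},
    {"travel": [0, -2, 0], "twist": 0, "fingers": 0},
    {"travel": [0.5, 0, 0], "twist": 8, "fingers": 0},
    {"travel": [0.5, 0, 0], "twist": 8, "fingers": 0},
    {"travel": [0.5, 0, 0], "twist": 8, "fingers": 0},
    {"travel": [0.5, 0, 0], "twist": 8, "fingers": 0},
    {"travel": [0.5, 0, 0], "twist": 8, "fingers": 0}
  ]
}}

```text
clock: 10.3
ee_pos: [0.4637, -0.083, 0.2211]
ee_rot: [0.226, 0.67, -0.225, 0.67]
contact_force: [0.4, 0.4, -0.2]
finger_gap: 0.0852
```

{"api": "apply_moves", "payload": {
  "plan": [
    {"travel": [0.5, 0, 0], "twist": 8, "fingers": 0},
    {"travel": [0.5, 0, 0], "twist": 8, "fingers": 0},
    {"travel": [0.5, 0, 0], "twist": 8, "fingers": 0},
    {"travel": [0.5, 0, 0], "twist": 8, "fingers": 0},
    {"travel": [0, 0, 0], "twist": 8, "fingers": 0},
    {"travel": [0, 0, 0], "twist": 8, "fingers": 0},
    {"travel": [0, 0, 0], "twist": 8, "fingers": 0},
    {"travel": [0, 0, 0], "twist": 6, "fingers": 0},
    {"travel": [0, 0, 0], "twist": 0, "fingers": 0},
    {"travel": [0, 0, 0], "twist": 0, "fingers": 0}
  ]
}}

```text
clock: 11.3
ee_pos: [0.4639, -0.0831, 0.2011]
ee_rot: [0.537, 0.461, -0.536, 0.461]
contact_force: [0.2, -0.4, -0.9]
finger_gap: 0.0851
```

Run:
```python
from plant import *
from h import *
s=observe(); go(s,[.464,-.105,.046],(.986,-.166)); R,p=pose(s)
c=read_camera("wrist"); np.savez("j_wrist.npz",**c,Rt=R,pt=p); cv2.imwrite("pics/j_wrist.png",c["image"])
c=read_camera("scene"); crop(c,210,160,240,180,3.33,"pics/j_scene.png")
```

```text
pos [ 0.4639 -0.0831  0.2011] gap 0.0851 F [ 0.2 -0.4 -0.9] t 11.3
 travel cm [15.51  0.33  2.16]
 twist deg 0.859292699593684
```

View pics/j_wrist.png

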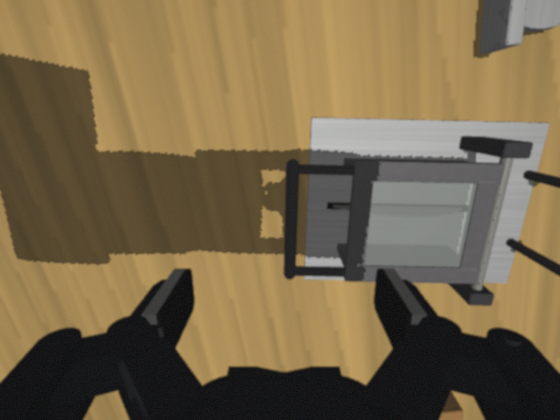

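View pics/j_scene.png

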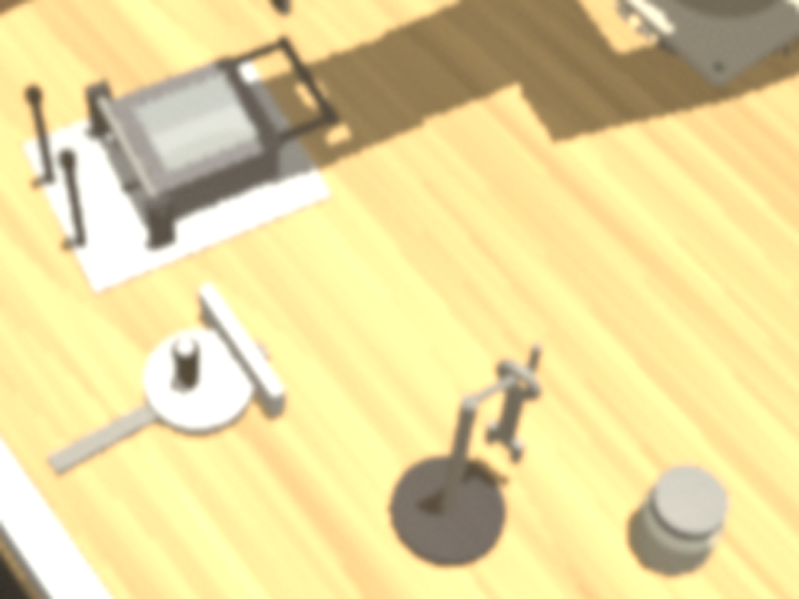

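Run:
```python
from h import *
from plant import observe
np.set_printoptions(precision=4,suppress=True)
c=load("j_wrist.npz"); P=(c["Rt"],c["pt"])
crop(c,270,110,290,200,2.7,"pics/j_crop.png")
a=onplane(c,292,165,.065,P);b=onplane(c,290,273,.065,P);m=(a+b)/2;d=(a-b)/np.linalg.norm(a-b)
print(a,b,np.linalg.norm(a-b),m,d)
x=np.array([-d[1],d[0],0]); x=x*np.sign(x[0]); print("unit x",x,"hinge",m+.19*x)
go(observe(),[m[0],m[1],.046],x)
```

```text
[ 0.4761 -0.0519  0.065 ] [ 0.4586 -0.1587  0.065 ] 0.10822089518203006 [ 0.4674 -0.1053  0.065 ] [0.1618 0.9868 0.    ]
unit x [ 0.9868 -0.1618 -0.    ] hinge [ 0.6549 -0.136   0.065 ]
pos [ 0.464  -0.0832  0.2009] gap 0.0854 F [ 0.1  0.6 -0.3] t 11.4
 travel cm [15.49  0.66  2.13]
 twist deg 0.5661431164899254
```

View pics/j_crop.png

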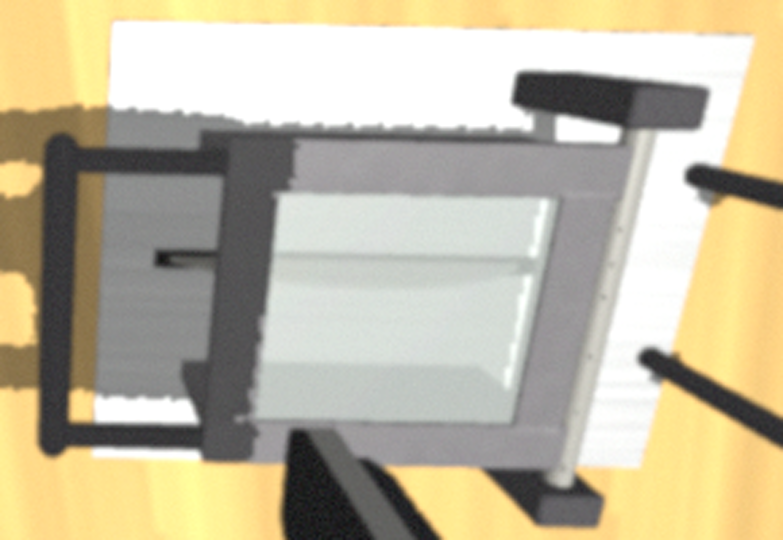

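Run:
```python
from h import *
np.set_printoptions(precision=4,suppress=True)
c=load("j_wrist.npz"); P=(c["Rt"],c["pt"])
a=onplane(c,506.3,160,.065,P);b=onplane(c,478.5,286,.065,P);d=(a-b)/np.linalg.norm(a-b)
print(a,b,np.linalg.norm(a-b),(a+b)/2,d)
m=np.array([.4674,-.1053]);n=np.array([d[1],-d[0]]);print((a[:2]-m)@n)
```

```text
[ 0.6654 -0.0764  0.065 ] [ 0.6456 -0.2023  0.065 ] 0.12748580782439478 [ 0.6555 -0.1394  0.065 ] [0.1556 0.9878 0.    ]
0.19111717805448733
```

{"api": "apply_moves", "payload": {
  "plan": [
    {"travel": [1, 0.3, 1], "twist": 0.6, "fingers": 0.45},
    {"travel": [1, 0.4, 1.1], "twist": 0, "fingers": 0.45},
    {"travel": [2, 0, 0], "twist": 0, "fingers": 0.45},
    {"travel": [3, 0, 0], "twist": 0, "fingers": 0.45},
    {"travel": [2, 0, 0], "twist": 0, "fingers": 0.45},
    {"travel": [1, 0, 0], "twist": 0, "fingers": 0.45},
    {"travel": [0, 0, 0], "twist": 0, "fingers": 0.45},
    {"travel": [0, 0, 0], "twist": 0, "fingers": 0.45}
  ]
}}

```text
clock: 12.2
ee_pos: [0.4679, -0.1056, 0.1007]
ee_rot: [-0.54, -0.457, 0.54, -0.457]
contact_force: [0.3, -0.0, 0.5]
finger_gap: 0.0469
```

Run:
```python
from plant import *
from h import *
s=observe(); go(s,[.4674,-.1053,.046],(.987,-.161)); R,p=pose(s)
c=read_camera("wrist"); np.savez("k_wrist.npz",**c,Rt=R,pt=p); cv2.imwrite("pics/k_wrist.png",c["image"])
```

```text
pos [ 0.4679 -0.1056  0.1007] gap 0.0469 F [ 0.3 -0.   0.5] t 12.2
 travel cm [ 5.47 -0.05 -0.02]
 twist deg -0.21671109012495032
```

View pics/k_wrist.png

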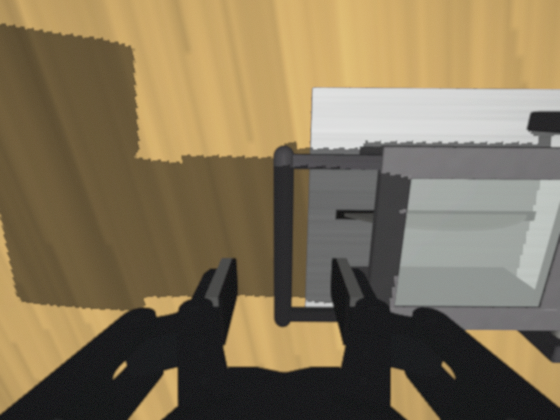

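Run:
```python
from h import *
np.set_printoptions(precision=4,suppress=True)
c=load("k_wrist.npz"); P=(c["Rt"],c["pt"]); ux=np.array([.987,-.161,0]);uy=np.array([.161,.987,0]);h=np.array([.655,-.136,0])
for z in(.01,.03,.05):
    q=onplane(c,337,214,z,P); print(z,(q-h)@ux,(q-h)@uy)
c=load("j_wrist.npz");P=(c["Rt"],c["pt"])
for z in(.01,.03,.05):
    q=onplane(c,328,206,z,P); print(z,(q-h)@ux,(q-h)@uy)
crop(load("k_wrist.npz"),260,130,180,180,3.3,"pics/k_crop.png")
```

```text
0.01 -0.14781152579142498 0.0011776342633190982
0.03 -0.15138055481690177 0.007740329358954935
0.05 -0.15494958384237845 0.014303024454590807
0.01 -0.14750048108037 -0.00011343059894380065
0.03 -0.15053228375968677 0.005841396618409974
0.05 -0.1535640864390035 0.011796223835763738
```

View pics/k_crop.png

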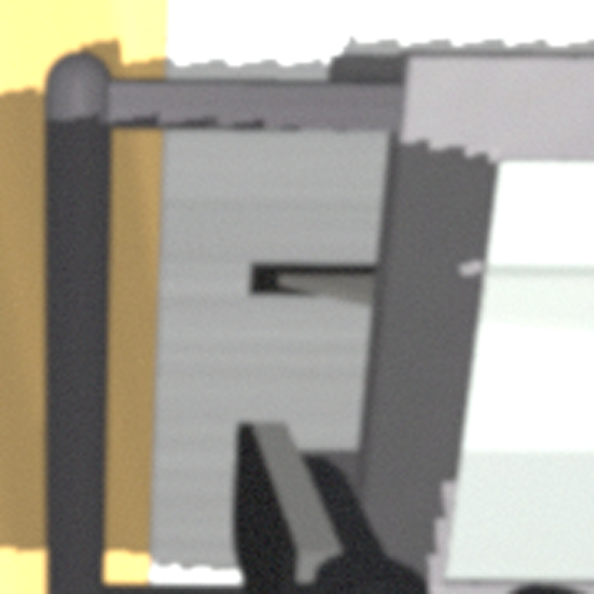

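{"api": "apply_moves", "payload": {
  "plan": [
    {"travel": [1.5, 0, 0], "twist": 0, "fingers": 0.45},
    {"travel": [1.5, 0, 0], "twist": 0, "fingers": 0.45},
    {"travel": [1.5, 0, 0], "twist": 0, "fingers": 0.45},
    {"travel": [0.9, 0, 0], "twist": 0, "fingers": 0.45},
    {"travel": [0, 0, 0], "twist": 0, "fingers": 0.45},
    {"travel": [0, 0, 0], "twist": 0, "fingers": 0.8},
    {"travel": [0, 0, 0], "twist": 0, "fingers": 1},
    {"travel": [0, 0, 0], "twist": 0, "fingers": 1},
    {"travel": [0, 0, 0], "twist": 0, "fingers": 1},
    {"travel": [0, 0, 0], "twist": 0, "fingers": 1},
    {"travel": [0, 0, 0], "twist": 0, "fingers": 1}
  ]
}}

```text
clock: 13.35
ee_pos: [0.4673, -0.1052, 0.0475]
ee_rot: [-0.54, -0.457, 0.54, -0.457]
contact_force: [-2.9, -0.5, 6.4]
finger_gap: 0.0096
```

Run:
```python
from plant import *
from h import *
s=observe(); go(s,[.4674,-.1053,.046],(.987,-.161)); R,p=pose(s);print(np.round(R,3))
c=read_camera("wrist"); np.savez("l_wrist.npz",**c,Rt=R,pt=p); cv2.imwrite("pics/l_wrist.png",c["image"])
```

```text
pos [ 0.4673 -0.1052  0.0475] gap 0.0096 F [-2.9 -0.5  6.4] t 13.35
 travel cm [0.15 0.01 0.01]
 twist deg -0.21150598087861042
[[-0.     0.986 -0.165]
 [ 0.    -0.165 -0.986]
 [-1.    -0.     0.   ]]
```

View pics/l_wrist.png

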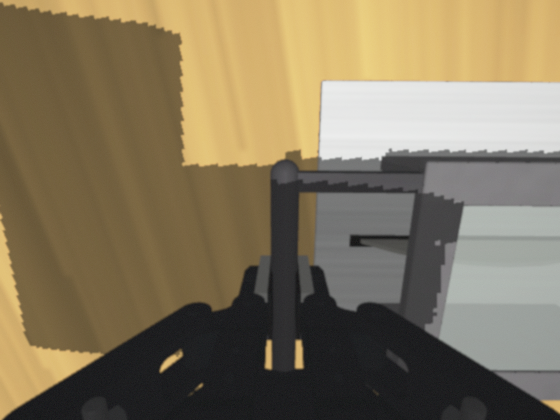

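{"api": "apply_moves", "payload": {
  "plan": [
    {"travel": [-0.5, 0, 0], "twist": 0, "fingers": 1},
    {"travel": [-0.5, 0.03, 0], "twist": 0, "fingers": 1},
    {"travel": [-1, 0.08, 0], "twist": 0, "fingers": 1},
    {"travel": [-1, 0.13, 0], "twist": 0, "fingers": 1},
    {"travel": [-1, 0.18, 0], "twist": 0, "fingers": 1},
    {"travel": [-0.9, 0.23, 0], "twist": 0, "fingers": 1},
    {"travel": [0, 0, 0], "twist": 0, "fingers": 1}
  ]
}}

```text
clock: 14.1
ee_pos: [0.4733, -0.1062, 0.0968]
ee_rot: [-0.539, -0.457, 0.54, -0.457]
contact_force: [-4.9, -2.4, -2.7]
finger_gap: 0.0098
```

Run:
```python
from plant import *
from h import *
s=observe(); go(s,[.655,-.136,.236],(.987,-.161)); print(s["torque"])
```

```text
pos [ 0.4733 -0.1062  0.0968] gap 0.0098 F [-4.9 -2.4 -2.7] t 14.1
 travel cm [-13.94  18.39  -0.04]
 twist deg -0.19404309765932184
[-0.14624128  1.17902599 -0.09034202]
```

{"api": "apply_moves", "payload": {
  "plan": [
    {"travel": [-0.96, 0.28, 0], "twist": 0, "fingers": 1},
    {"travel": [-0.93, 0.33, 0], "twist": 0, "fingers": 1},
    {"travel": [-0.92, 0.38, 0], "twist": 0, "fingers": 1},
    {"travel": [-0.9, 0.43, 0], "twist": 0, "fingers": 1},
    {"travel": [-0.87, 0.48, 0], "twist": 0, "fingers": 1},
    {"travel": [-0.85, 0.52, 0], "twist": 0, "fingers": 1},
    {"travel": [-0.82, 0.56, 0], "twist": 0, "fingers": 1},
    {"travel": [-0.79, 0.61, 0], "twist": 0, "fingers": 1},
    {"travel": [-0.76, 0.65, 0], "twist": 0, "fingers": 1},
    {"travel": [-0.72, 0.68, 0], "twist": 0, "fingers": 1},
    {"travel": [0, 0, 0], "twist": 0, "fingers": 1}
  ]
}}

```text
clock: 15.2
ee_pos: [0.5192, -0.1141, 0.1827]
ee_rot: [-0.537, -0.459, 0.541, -0.455]
contact_force: [-20.5, -0.9, 14.2]
finger_gap: 0.0099
```

Run:
```python
from plant import *
from h import *
s=observe(); go(s,[.655,-.136,.236],(.987,-.161)); R,p=pose(s)
b=p+[0,0,.019]; r=(b-[.655,-.136,.065])@np.array([.987,-.161,0]); print("theta",np.degrees(np.arctan2(b[2]-.065,-r)),"radius",np.hypot(b[2]-.065,r))
```

```text
pos [ 0.5192 -0.1141  0.1827] gap 0.0099 F [-20.5  -0.9  14.2] t 15.2
 travel cm [-5.44 13.71 -0.06]
 twist deg -0.17597020660902388
theta 44.825457712075284 radius 0.19390291592817374
```

{"api": "apply_moves", "payload": {
  "plan": [
    {"travel": [-0.1, -0.15, 0], "twist": 0, "fingers": 1},
    {"travel": [-0.1, -0.1, 0], "twist": 0, "fingers": 1},
    {"travel": [0, 0, 0], "twist": 0, "fingers": 1}
  ]
}}

```text
clock: 15.5
ee_pos: [0.52, -0.1143, 0.1837]
ee_rot: [-0.539, -0.457, 0.54, -0.457]
contact_force: [-5.1, -3.9, -0.3]
finger_gap: 0.0098
```

```bash
cat > g.py <<'E'
from plant import *
from h import *
s=observe(); go(s,[.655,-.136,.236],(.987,-.161)); R,p=pose(s)
b=p+[0,0,.019]; r=(b-[.655,-.136,.065])@np.array([.987,-.161,0]); th=np.arctan2(b[2]-.065,-r); print("theta",np.degrees(th),"radius",np.hypot(b[2]-.065,r))
f=s["contact_force"]; fx=f@np.array([.987,-.161,0]); print("F out",-fx*np.cos(th)+f[2]*np.sin(th),"F tang",fx*np.sin(th)+f[2]*np.cos(th), "tool x",R[:,0])
E
python3 g.py
```

```text
pos [ 0.52   -0.1143  0.1837] gap 0.0098 F [-5.1 -3.9 -0.3] t 15.5
 travel cm [-5.23 13.67 -0.07]
 twist deg -0.1906120257128125
theta 45.195725802208685 radius 0.19404536007982034
F out 2.897668343970377 F tang -3.3887763676020164 tool x [-6.93393378e-05 -6.87292473e-04 -9.99999761e-01]
```

{"api": "apply_moves", "payload": {
  "plan": [
    {"travel": [-0.58, 0.61, 0], "twist": 0, "fingers": 1},
    {"travel": [-0.56, 0.64, 0], "twist": 0, "fingers": 1},
    {"travel": [-0.53, 0.66, 0], "twist": 0, "fingers": 1},
    {"travel": [-0.5, 0.68, 0], "twist": 0, "fingers": 1},
    {"travel": [-0.47, 0.7, 0], "twist": 0, "fingers": 1},
    {"travel": [-0.44, 0.73, 0], "twist": 0, "fingers": 1},
    {"travel": [0, 0, 0], "twist": 0, "fingers": 1}
  ]
}}

```text
clock: 16.2
ee_pos: [0.5599, -0.1212, 0.217]
ee_rot: [-0.539, -0.457, 0.54, -0.457]
contact_force: [-13.8, -2.9, 20.5]
finger_gap: 0.0097
```

```bash
python3 g.py
python3 - <<'E'
from plant import *
from h import *
c=read_camera("scene"); crop(c,210,130,200,150,4,"pics/m_scene.png")
E
```

```text
pos [ 0.5599 -0.1212  0.217 ] gap 0.0097 F [-13.8  -2.9  20.5] t 16.2
 travel cm [-1.9   9.62 -0.1 ]
 twist deg -0.18901878501201952
theta 60.634461258022576 radius 0.19622619904574246
F out 24.324590623519438 F tang -1.3490351352471404 tool x [-9.99528775e-05 -1.25497348e-03 -9.99999208e-01]
```

View pics/m_scene.png

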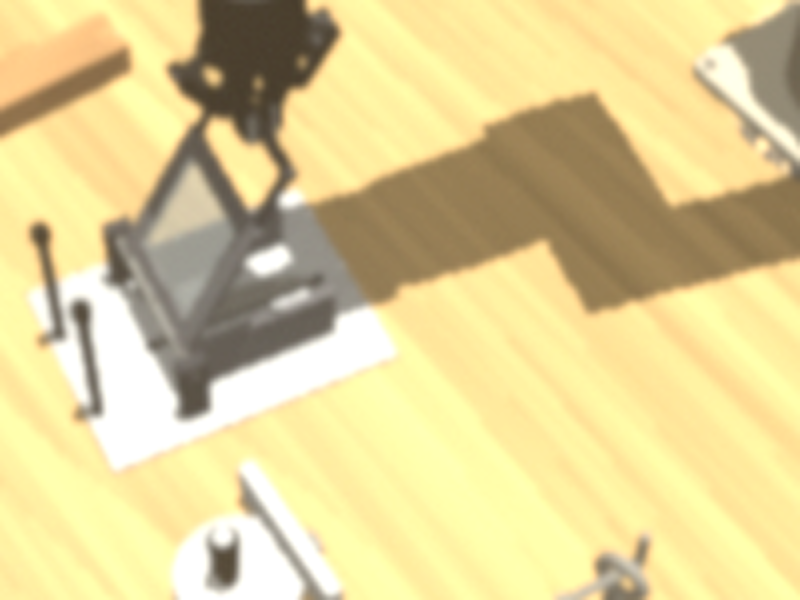

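{"api": "apply_moves", "payload": {
  "plan": [
    {"travel": [-0.2, -0.1, 0], "twist": 0, "fingers": 1},
    {"travel": [-0.47, 0.88, 0], "twist": 0, "fingers": 1},
    {"travel": [-0.44, 0.91, 0], "twist": 0, "fingers": 1},
    {"travel": [-0.38, 0.93, 0], "twist": 0, "fingers": 1},
    {"travel": [-0.34, 0.94, 0], "twist": 0, "fingers": 1},
    {"travel": [0, 0, 0], "twist": 0, "fingers": 1},
    {"travel": [0, 0, 0], "twist": 0, "fingers": 1}
  ]
}}

```text
clock: 16.95
ee_pos: [0.5958, -0.1275, 0.2345]
ee_rot: [0.54, 0.456, -0.539, 0.458]
contact_force: [-7.3, -3.4, 9.1]
finger_gap: 0.0095
```

```bash
python3 g.py
```

```text
pos [ 0.5958 -0.1275  0.2345] gap 0.0095 F [-7.3 -3.4  9.1] t 16.95
 travel cm [-0.13  5.98 -0.13]
 twist deg -0.19428018895280375
theta 72.38902841616871 radius 0.19781257264577243
F out 10.718424097355381 F tang -3.5990590383666654 tool x [ 0.00202151 -0.0020711  -0.99999581]
```

{"api": "apply_moves", "payload": {
  "plan": [
    {"travel": [-0.33, 1.0, 0], "twist": 0, "fingers": 1},
    {"travel": [-0.28, 1.0, 0], "twist": 0, "fingers": 1},
    {"travel": [-0.18, 0.98, 0], "twist": 0, "fingers": 1},
    {"travel": [-0.13, 0.98, 0], "twist": 0, "fingers": 1},
    {"travel": [0, 0, 0], "twist": 0, "fingers": 1},
    {"travel": [0, 0, 0], "twist": 0, "fingers": 1}
  ]
}}

```text
clock: 17.55
ee_pos: [0.6358, -0.1343, 0.2436]
ee_rot: [0.54, 0.455, -0.539, 0.459]
contact_force: [-3.4, -5.8, 5.9]
finger_gap: 0.009
```

```bash
python3 g.py;  python3 - <<'E'
from plant import *
from h import *
s=observe(); R,p=pose(s)
for n in("wrist","scene","top"):
    c=read_camera(n); np.savez(f"n_{n}.npz",**c,Rt=R,pt=p)
    if n=="scene": crop(c,210,110,200,150,4,"pics/n_scene.png")
    if n=="top": crop(c,270,150,120,120,5,"pics/n_top.png")
    if n=="wrist": cv2.imwrite("pics/n_wrist.png",c["image"])
E
```

```text
pos [ 0.6358 -0.1343  0.2436] gap 0.009 F [-3.4 -5.8  5.9] t 17.55
 travel cm [ 0.77  1.92 -0.15]
 twist deg -0.2235962062410932
theta 84.44850038792373 radius 0.1985527878651307
F out 6.074276061891486 F tang -1.8324827867564517 tool x [ 0.0044797  -0.00252767 -0.99998677]
```

View pics/n_scene.png

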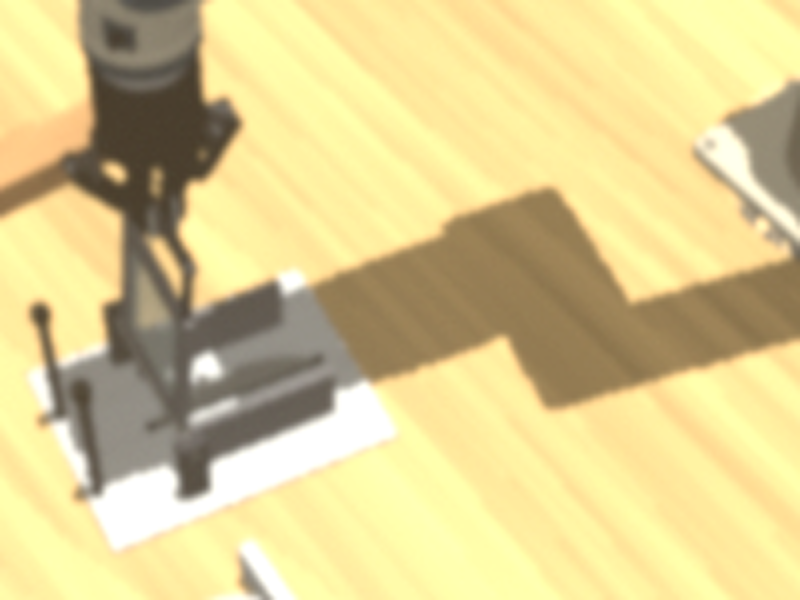

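View pics/n_wrist.png

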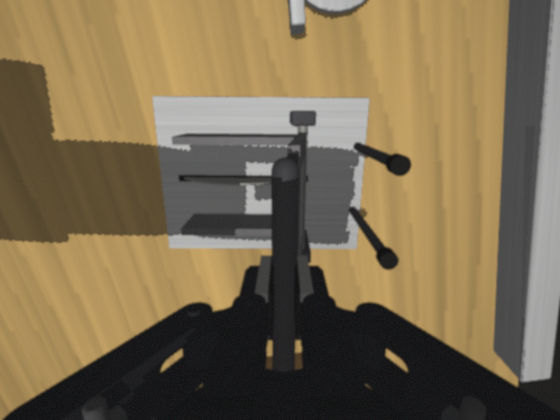

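View pics/n_top.png

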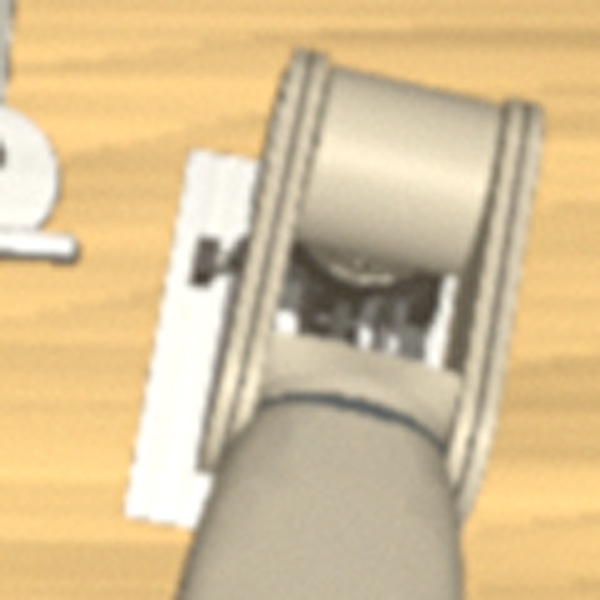

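Run:
```python
from h import *
for n in("l","n"):
    g=cv2.cvtColor(load(f"{n}_wrist.npz")["image"],cv2.COLOR_BGR2GRAY)
    for v in (200,230): print(n,v,g[v,262:308].tolist())
a=load("l_wrist.npz");b=load("n_wrist.npz")
im=np.hstack([x["image"][140:400,230:340] for x in(a,b)]); cv2.imwrite("pics/ln.png",cv2.resize(cv2.convertScaleAbs(im,alpha=2),None,fx=2.3,fy=2.3))
```

```text
l 200 [100, 99, 100, 99, 100, 101, 98, 91, 75, 53, 45, 44, 45, 44, 47, 46, 44, 47, 45, 46, 48, 49, 47, 47, 48, 47, 49, 46, 47, 47, 47, 47, 47, 44, 44, 45, 60, 83, 96, 99, 97, 97, 99, 101, 102, 104]
l 230 [102, 101, 102, 102, 101, 100, 99, 96, 80, 60, 45, 43, 47, 47, 48, 47, 47, 47, 46, 46, 46, 49, 48, 47, 50, 45, 47, 49, 47, 46, 47, 47, 48, 45, 43, 53, 73, 90, 98, 99, 98, 99, 100, 99, 99, 98]
n 200 [174, 173, 166, 161, 158, 162, 171, 174, 162, 123, 71, 39, 36, 36, 36, 39, 38, 36, 36, 38, 37, 37, 38, 38, 39, 41, 36, 35, 36, 36, 36, 34, 33, 35, 32, 36, 39, 48, 61, 65, 63, 59, 60, 73, 86, 90]
n 230 [103, 103, 104, 103, 103, 104, 104, 103, 96, 75, 51, 38, 37, 37, 35, 38, 35, 37, 36, 40, 35, 40, 39, 39, 38, 38, 38, 37, 37, 37, 37, 37, 38, 34, 33, 36, 47, 58, 65, 63, 59, 56, 51, 55, 70, 81]
```

View pics/ln.png

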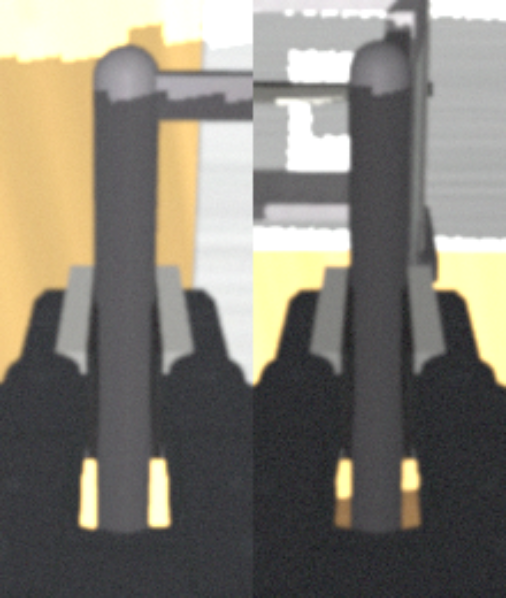

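{"api": "apply_moves", "payload": {
  "plan": [
    {"travel": [0, 0, 0], "twist": 0, "fingers": 1},
    {"travel": [0, 0, 0], "twist": 0, "fingers": 1},
    {"travel": [0, 0, 0], "twist": 0, "fingers": 1},
    {"travel": [0, 0, 0], "twist": 0, "fingers": 1},
    {"travel": [0, 0, 0], "twist": 0, "fingers": 1}
  ]
}}

```text
clock: 18.2
ee_pos: [0.6355, -0.1342, 0.2436]
ee_rot: [0.54, 0.455, -0.539, 0.459]
contact_force: [-3.1, -5.1, 4.9]
finger_gap: 0.0094
```

```bash
python3 g.py
```

```text
pos [ 0.6355 -0.1342  0.2436] gap 0.0094 F [-3.1 -5.1  4.9] t 18.2
 travel cm [ 0.77  1.94 -0.15]
 twist deg -0.22321602427013726
theta 84.3674491844414 radius 0.198558057234432
F out 5.114974501089766 F tang -1.7780736723091968 tool x [ 0.00434756 -0.00246409 -0.99998751]
```

{"api": "apply_moves", "payload": {
  "plan": [
    {"travel": [0.05, 0.32, 0.02], "twist": 0, "fingers": 1},
    {"travel": [0.05, 0.32, 0], "twist": 0, "fingers": 1},
    {"travel": [0.05, 0.32, 0], "twist": 0, "fingers": 1},
    {"travel": [0.05, 0.32, 0], "twist": 0, "fingers": 1},
    {"travel": [0.05, 0.32, 0], "twist": 0, "fingers": 1},
    {"travel": [0, 0.32, 0], "twist": 0, "fingers": 1},
    {"travel": [0, 0, 0], "twist": 0, "fingers": 1},
    {"travel": [0, 0, 0], "twist": 0, "fingers": 1}
  ]
}}

```text
clock: 19.0
ee_pos: [0.6564, -0.1381, 0.2439]
ee_rot: [0.541, 0.454, -0.538, 0.46]
contact_force: [-2.4, -5.8, 15.5]
finger_gap: 0.0098
```

```bash
python3 g.py;  python3 - <<'E'
from plant import *
from h import *
s=observe(); R,p=pose(s)
for n in("wrist","scene"):
    c=read_camera(n); np.savez(f"o_{n}.npz",**c,Rt=R,pt=p)
    if n=="scene": crop(c,210,110,200,150,4,"pics/o_scene.png")
    if n=="wrist": cv2.imwrite("pics/o_wrist.png",c["image"])
E
```

```text
pos [ 0.6564 -0.1381  0.2439] gap 0.0098 F [-2.4 -5.8 15.5] t 19.0
 travel cm [ 0.78 -0.18 -0.19]
 twist deg -0.20619384450603237
theta 90.50077744518462 radius 0.19786980118879333
F out 15.515322210458738 F tang -1.612476954645909 tool x [ 0.00972971 -0.00382605 -0.99994535]
```

View pics/o_scene.png

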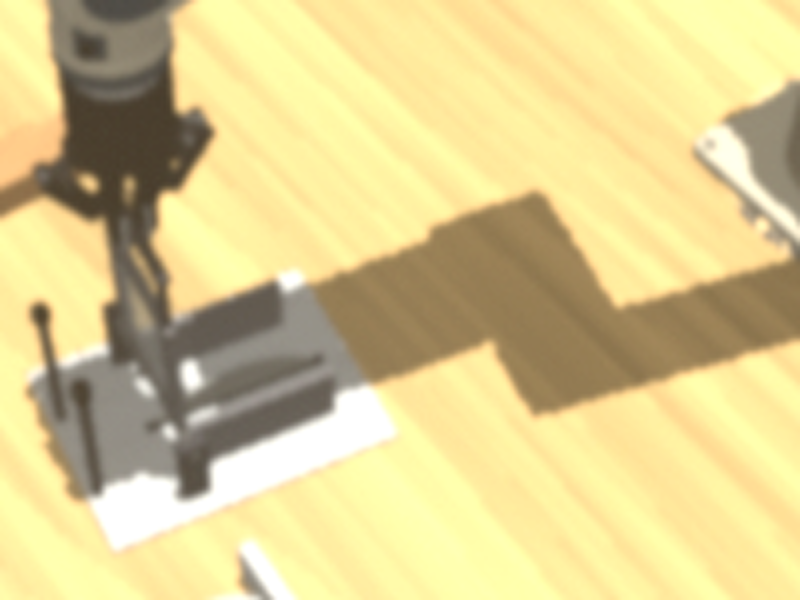

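View pics/o_wrist.png

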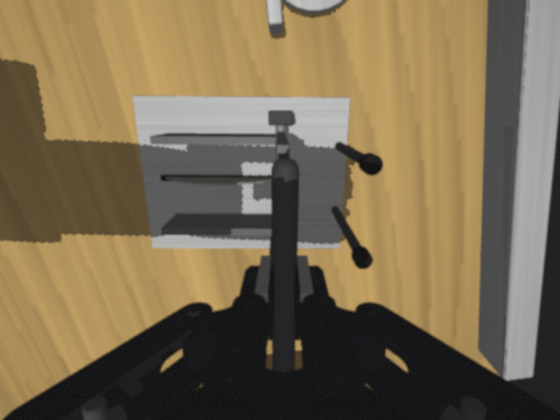

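Run:
```python
from h import *
np.set_printoptions(precision=4,suppress=True)
c=load("o_wrist.npz");P=(c["Rt"],c["pt"]); crop(c,230,90,110,100,6,"pics/o_c.png")
ux=np.array([.9868,-.161,0])
for u,v,z in((283,133,.065),(285.5,170,.255),(285.5,200,.255)):
    q=onplane(c,u,v,z,P); print(q,q@ux)
print("hinge est",np.array([.655,-.136,0])@ux, "tcp",c["pt"]@ux)
# scene crop
c=load("o_scene.npz"); print(proj(c,[.655,-.136,.065]),proj(c,[.655,-.136,.255]))
```

```text
[ 0.6669 -0.0816  0.065 ] 0.6712103191594646
[ 0.6659 -0.0845  0.255 ] 0.6707230439065509
[ 0.6638 -0.0975  0.255 ] 0.6706957889499279
hinge est 0.66825 tcp 0.6699791208879929
[247.7651 205.1328] [242.8993 166.4543]
```

View pics/o_c.png

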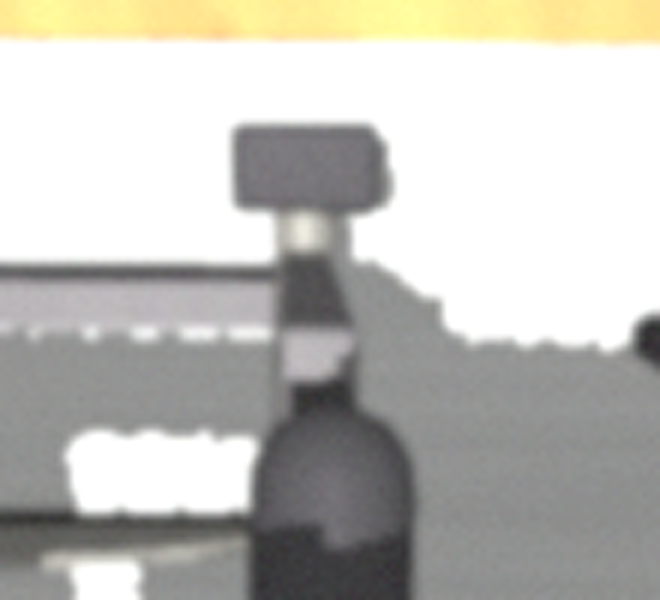

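{"api": "apply_moves", "payload": {
  "plan": [
    {"travel": [0, -0.1, 0], "twist": 0, "fingers": 1},
    {"travel": [0, 0, 0], "twist": 0, "fingers": 1},
    {"travel": [0, 0, 0], "twist": 0, "fingers": 1},
    {"travel": [0, 0, 0], "twist": 0, "fingers": 1},
    {"travel": [0, 0, 0], "twist": 0, "fingers": 1},
    {"travel": [0, 0, 0], "twist": 0, "fingers": 1},
    {"travel": [0, 0, 0], "twist": 0, "fingers": 1},
    {"travel": [0, 0, 0], "twist": 0, "fingers": 1},
    {"travel": [0, 0, 0], "twist": 0, "fingers": 1},
    {"travel": [0, 0, 0], "twist": 0, "fingers": 1}
  ]
}}

```text
clock: 20.1
ee_pos: [0.6553, -0.1379, 0.2439]
ee_rot: [0.541, 0.454, -0.538, 0.46]
contact_force: [-0.9, -5.7, 15.3]
finger_gap: 0.0099
```

```bash
python3 g.py;  python3 - <<'E'
from plant import *
from h import *
s=observe(); R,p=pose(s)
c=read_camera("wrist"); np.savez("p_wrist.npz",**c,Rt=R,pt=p); crop(c,230,90,110,100,6,"pics/p_c.png")
c=read_camera("scene"); np.savez("p_scene.npz",**c); crop(c,190,120,240,180,3.33,"pics/p_scene.png")
E
```

```text
pos [ 0.6553 -0.1379  0.2439] gap 0.0099 F [-0.9 -5.7 15.3] t 20.1
 travel cm [ 0.79 -0.07 -0.19]
 twist deg -0.20736855430219597
theta 90.18020746745277 radius 0.19788577304878935
F out 15.30789418878408 F tang -0.017049015033583127 tool x [ 0.00966326 -0.00381711 -0.99994602]
```

View pics/p_c.png

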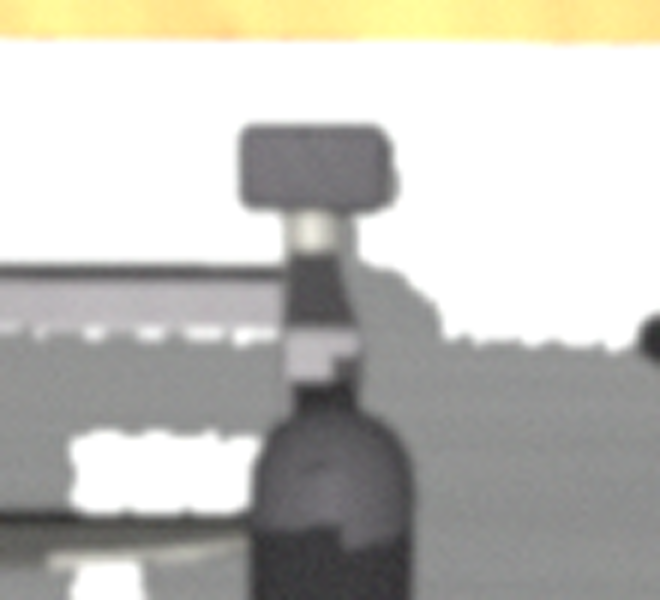

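View pics/p_scene.png

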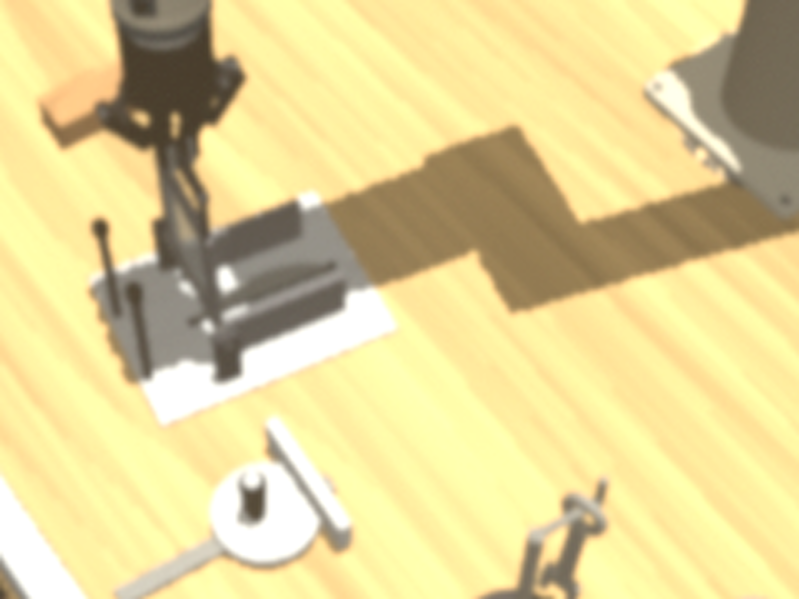

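Guard upright at about 90.2°, stable over a second, tangential force about 0; spanner still hangs, bystanders untouched. Handing in.

```bash
python3 -c "
from plant import *
print(job_done()); s=observe(); print(s['clock'],s['ee_pos'],s['finger_gap'],s['contact_force'])"
```

```text
the job is handed in; nothing more can be done
None
the job is handed in; nothing more can be done
```

I hung the spanner by its eye on the hook and let go. I then swung the guard up by its bar to its balance point and handed in with it still gripped there, about 20 s into the 61 s.

**Last checks before handing in**
- **Guard angle:** it works out at about 90.2°. The wrist image independently puts the bar within about 1–2 mm of straight above the hinge. Sideways force on the bar was about 0 N, and nothing drifted over the last second.
- **Spanner:** the last scene picture shows it hanging from the hook.
- **Other things:** the mitre gauge and wood offcut look unmoved in that picture. The screw jar was outside its crop, and I last saw it standing in its place once the spanner was hung. The gripper went near none of the three.

**What disagreed**
- **Bar position in the grip:** during the swing the bar crept from about 17 mm to about 11 mm behind the fingertips. The force along the guard rose to about 25 N, so I stopped easing it and finished with a light 15 N downward push. The bar stayed put after that.
- **After hand-in:** the state could no longer be read, so I have no measurement of the second that follows.

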